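Put the stacked press tools away

ROBOT

A 7-joint arm with a two-finger parallel gripper is mounted at the origin on the work surface. World frame = base frame: x ahead of the robot, y to its left, z up, the work surface at z = 0. Lengths are in m, angles in degrees, forces in N, time in s.
With the tool pointing down it reaches from about 0.425 to 0.875 m from the base axis. Payload 4.7 kg.
Tool frame: the origin (TCP) lies at the very end of the fingers, on their centre line; the grasp point (between the pads) lies 19 mm behind it; z points along the fingers, y is the line along which they close (so a half turn about z gives the same grasp; the last joint's range is limited). The gripper opens to 87 mm and grips with 3 to 60 N. Pads are 19 mm wide; open, the fingers measure 117 mm over their backs; the gripper's body (75 mm by 190 mm) begins 51 mm behind the grasp point.
Start: joints at [75.808, 18.392, -4.016, 83.108, 1.295, 78.541, -3.26], TCP at [0.168, -0.628, 0.223] pointing down, gripper open.
Joint ranges: [-163.93, 163.93], [-17.29, 119.83], [-79.2, 71.16], [3.27, 140.29], [-89.18, 269.18], [5.43, 117.66], [-154.24, 154.24]. Speed limits (degrees/s): [147.25, 147.25, 180, 180, 180, 180, 180].

INTERFACE

Orientations are given as [roll, pitch, yaw] about the fixed x, y, z axes, in that order (R = Rz(yaw) Ry(pitch) Rx(roll)).
In Python, from cell import get_obs, eyes, env gives the robot as it stands.
- The arm moves only by the tool servo_tool, never from a script. Its argument "series" is a list that holds one entry, the list of rows, each a list of 7 numbers: the shift along the tool's x, y, z in units of 300 mm (1.0 is 300 mm), then the turn, a rotation vector about the tool's x, y, z in units of pi rad (1.0 is pi rad), then the opening, from 0 (shut) to 1 (fully open). In form: [[[tx, ty, tz, wx, wy, wz, gripper], ...]]. A call has 1 to 12 rows; each row is the pose to reach, as a shift and turn from the pose commanded when the call began, along the tool's axes at that moment, turning the shorter way round; what a row does not reach only later rows make up. A row lasts 1/12 s, in which the tool goes at most 41.7 mm and 7.16 degrees, less where a joint would pass 70% of its speed; a pose out of reach is approached as far as the arm can. A call with a number of a shift or a turn outside -1 to 1 is refused whole. A call with a gripper value outside its range is refused whole. The fingers move at their own pace and stop on an object; "grip_force" is the grip in N (left out, the last holds). Time passes only in rows, so rows that repeat a pose let the fingers close. It gives the time, the measured TCP pose, the force, the opening and the grip force at its end, in the units of the state.
- get_obs(): the state, without advancing time (a new reading comes with each control period).
- eyes.read_camera(name): name is "side" or "top"; returns a dict with "frame" (420x560x3 uint8, red, green, blue), "depth" (420x560 float32, m along the optical axis (not along the pixel's ray), 0 where there is no reading), "fx", "fy", "cx", "cy" (pixels), "distortion" ([k1, k2, p1, p2, k3] as OpenCV has them; the pictures are not rectified), "origin" and "rotation" of the camera in the world. Camera axes: x right, y down, z forward; pixel columns grow to the right and rows downward; lengths in m; the calibration is good to about 2 mm. A picture is of the moment at which its call begins.
- env.sign_off(): hands the job in; it is judged then, once.
The state is a dict: "time_s": time; "qpos": joint angles; "joint_velocities": joint speeds; "effort": joint torques, N m; "tool_pos": TCP position; "tool_rot": TCP orientation; "force": force on the tool from outside, world axes, zero at the start; "wrist_torque": the same for the moment, N m; "grip_width": finger opening in m; "grasp_force": force on a finger pad.
Only numpy, scipy, OpenCV 4.12 (cv2) and the standard library are available. Lean on these libraries where they do the work, as an engineer would, in place of code of your own. Each camera call takes 0.05 s, during which the arm holds its last target. There are 200 camera calls.

TASK

The press tools have been left in two stacks on the smithy bench. Take the stacks apart and put each tool upright in its own place: the long block, the square block, the six-sided block and the slim round punch each lying flat on the floor of the tray of its own shape, inside the rim, and the collar over the upright post, down on its foot. Do not tip any of the tools over.

Things in the scene. Friction and masses are not known exactly. Their poses are not given: they have to be found in the camera images.
- bar_mid (a point): One of the five stacked tools. Told from the rest by its shape; same plain grey steel as the others. Point at its centre, half-way up; z axis up. Long block 100 x 32 x 38 mm (x, y, z) with two cross grooves (12 mm wide and deep) in its top near the ends. Always at the bottom of a stack, lying on the bench. About 0.7 kg.
- square_mid (a point): One of the five stacked tools. Told from the rest by its shape; same plain grey steel as the others. Point at its centre, half-way up; z axis up. Square block 54 x 54 x 38 mm (x, y, z) with a 28 mm hole upright through its middle. Always at the bottom of the other stack, lying on the bench; x and y axes square to its sides. About 0.6 kg.
- hex_mid (a point): One of the five stacked tools. Told from the rest by its shape; same plain grey steel as the others. Point at its centre, half-way up; z axis up. Six-sided block, 42 mm across flats (48.5 mm across corners), 36 mm high; the x axis is square to one pair of flats, the others follow every 60 degrees. Always in second place, on the long block or on the square block. About 0.4 kg.
- collar_mid (a point): One of the five stacked tools. Told from the rest by its shape; same plain grey steel as the others. Point at its centre, half-way up; z axis up. Round collar, 50 mm outside, 28 mm bore, 36 mm high, bore upright. Always in second place, on whichever bottom block the six-sided block is not on. About 0.4 kg.
- punch_mid (a point): One of the five stacked tools. Told from the rest by its shape; same plain grey steel as the others. Point at its centre, half-way up; z axis up. Slim round punch standing upright, 24 mm diameter, 50 mm high (its upper edge bevelled over the top 4 mm). Always on top of the six-sided block. About 0.2 kg.
- bar_tray_seat (a point): Long tray, place of the long block. Fixed to the bench, brown wood, 12 mm high in all. Point at the centre of its floor's upper face, 6 mm above the bench; the rim stands 6 mm above that floor. z up. Clear inside 118 mm along x, 50 mm along y; rim 8 mm thick.
- square_tray_seat (a point): Square tray, place of the square block. Fixed to the bench, brown wood, 12 mm high in all. Point at the centre of its floor's upper face, 6 mm above the bench; the rim stands 6 mm above that floor. z up. Clear inside 72 x 72 mm, sides along x and y; rim 8 mm thick.
- hex_tray_seat (a point): Six-sided tray, place of the six-sided block. Fixed to the bench, brown wood, 12 mm high in all. Point at the centre of its floor's upper face, 6 mm above the bench; the rim stands 6 mm above that floor. z up. Clear inside 60 mm across flats (the block fits at any turn); x axis square to one pair of sides; rim 8 mm thick.
- punch_tray_seat (a point): Small round tray, place of the punch. Fixed to the bench, brown wood, 12 mm high in all. Point at the centre of its floor's upper face, 6 mm above the bench; the rim stands 6 mm above that floor. z up. Clear inside diameter 42 mm; rim 8 mm thick, about 58 mm outside.
- post_seat (a point): Place of the collar: a flat round wooden foot, 84 mm across and 6 mm thick without rim, fixed to the bench, with an upright steel post 10 mm in diameter in its middle, 34 mm high above the foot. Point at the centre of the foot's upper face, on the post's axis, 6 mm above the bench; z up.
Not all that is in view belongs to the job. Leave any green or pink look-alike of the part that bears bar_mid alone.

How it is judged (in metres and radians):
At the end, for the whole second after the job is handed in: Each tool stands in its own place, within 15 mm of its centre, at the height of resting on its floor (4 mm either way), upright within 0.12 rad, and at rest (below 0.03 m/s) (horizontal distance between bar_mid and bar_tray_seat below 0.015 m and z of bar_mid in the frame of bar_tray_seat between 0.015 and 0.023 m and angle between each of bar_mid, square_mid, hex_mid, collar_mid, punch_mid's own z axis and vertical below 0.12 rad and linear speed of each of bar, square, hex, collar, punch below 0.03 m/s and horizontal distance between square_mid and square_tray_seat below 0.015 m and z of square_mid in the frame of square_tray_seat between 0.015 and 0.023 m and horizontal distance between hex_mid and hex_tray_seat below 0.015 m and z of hex_mid in the frame of hex_tray_seat between 0.014 and 0.022 m and horizontal distance between collar_mid and post_seat below 0.015 m and z of collar_mid in the frame of post_seat between 0.014 and 0.022 m and horizontal distance between punch_mid and punch_tray_seat below 0.015 m and z of punch_mid in the frame of punch_tray_seat between 0.021 and 0.029 m); the robot touches nothing.
It fails at once if a tool was tipped over (leaned more than 1 rad) (angle between any of bar_mid, square_mid, hex_mid, collar_mid, punch_mid's own z axis and vertical above 1 rad).
It also fails if it takes over 136 s, if anything falls off the work surface, if the arm or the gripper's body presses on something with over 40 N, if the wrist force passes 120 N, or if a joint passes its speed limit or range.

## Working session

There is one attempt and no reset: what is moved stays moved. The work goes in short steps, Python scripts to look and compute and a tool call to move; the robot and the scene stay as the last step left them, time stands still between calls to the robot, and variables do not carry over. Pictures are saved under pics/ and viewed, at most 14 in all, crops included, and the job is handed in when it is done.

Besides the shell and the picture viewer there is one more tool, called by a JSON object that holds its "fn" and its "kwargs", one argument or row to a line. servo_tool: Moves the arm, as the interface text tells. Shifts and turns lie within -1 to 1; 1 stands for 300 mm of shift or pi rad of turn. Its arguments: {"type":"object","properties":{"series":{"type":"array"},"grip_force":{"type":"number"}},"required":["series"]}

```bash
ls; mkdir -p pics; python3 - <<'E'
from cell import get_obs, eyes, env
import cv2,numpy as np
print(get_obs())
for n in("top","side"):
    c=eyes.read_camera(n); cv2.imwrite(f"pics/{n}0.png",c["frame"][:,:,::-1]); np.savez(f"{n}0.npz",**c)
    print({k:c[k] for k in c if k not in("frame","depth")})
E
```

```text
pics
{'time_s': 0.0, 'qpos': array([75.80695023, 18.43838097, -4.0169939 , 83.17404785,  1.29467026,
       78.53981893, -3.26092912]), 'joint_velocities': array([-0.00118666,  0.11678412, -0.0619948 , -0.04297589, -0.06715821,
       -0.03700788,  0.07329578]), 'effort': array([ 3.57674198e-04, -4.91292858e+01, -4.04048776e-01, -3.12536180e+01,
       -6.42142701e-02,  4.37211629e-02,  1.94498421e-04]), 'tool_pos': array([ 0.16807084, -0.62733446,  0.22147688]), 'tool_rot': array([-1.79892981e+02,  4.88984683e-03,  1.50031778e+01]), 'force': array([-0.00328984, -0.06442621, -0.10550306]), 'wrist_torque': array([ 0.01991465,  0.04756316, -0.01589349]), 'grasp_force': 0.0, 'grip_width': 0.08688690903006961}
{'fx': 484.43616847004574, 'fy': 484.43616847004574, 'cx': 280.60369138901734, 'cy': 213.77821382161014, 'distortion': array([0.04697066, 0.        , 0.        , 0.        , 0.        ]), 'origin': array([ 0.35034049, -0.01362581,  1.16783568]), 'rotation': array([-175.72289452,    1.26894165,  -90.19869392])}
{'fx': 413.3368313217709, 'fy': 413.3368313217709, 'cx': 274.68427796238194, 'cy': 209.25016124074176, 'distortion': array([0.02033949, 0.        , 0.        , 0.        , 0.        ]), 'origin': array([0.26378003, 0.99674307, 0.73599023]), 'rotation': array([-123.32646054,    1.20675636, -170.74910129])}
```

View pics/top0.png

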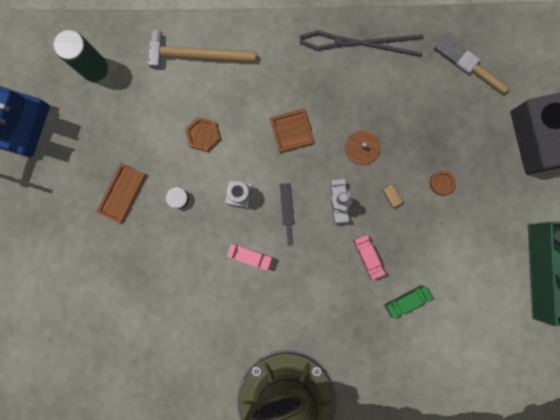

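View pics/side0.png

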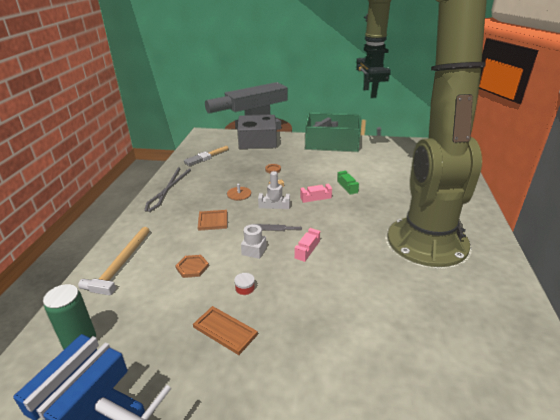

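Candidates for the tools in the top view: the long block with hex and punch at (340,200), and the square block with collar at (238,195). Look-alikes are pink (250,257), pink (370,257) and green (409,302). Other clutter: white/red pot (178,198), dark file (288,210), wood bit (393,196). By colour and shape, I choose the two grey stacks. The trays are long (121,193), hex (202,135), square (292,130) and round (443,183), with the post at (362,148).

```bash
cat > h.py <<'E'
import numpy as np,cv2
from scipy.spatial.transform import Rotation as R
def load(n,c=None):
    return dict(np.load(n)) if c is None else c
def K(c): return np.array([[c["fx"],0,c["cx"]],[0,c["fy"],c["cy"]],[0,0,1]],float)
def rays(c,uv):
    p=cv2.undistortPoints(np.array(uv,float).reshape(-1,1,2),K(c),c["distortion"]).reshape(-1,2)
    d=np.c_[p,np.ones(len(p))]
    return d@R.from_euler("xyz",c["rotation"],degrees=True).as_matrix().T
def plane(c,uv,z):
    d=rays(c,uv); o=c["origin"]; return (o+d*((z-o[2])/d[:,2])[:,None])[:,:2]
def cloud(c):
    h,w=c["depth"].shape; u,v=np.meshgrid(np.arange(w),np.arange(h))
    d=rays(c,np.c_[u.ravel(),v.ravel()]); return (c["origin"]+d*c["depth"].ravel()[:,None]).reshape(h,w,3)
E
python3 - <<'E'
from h import *
c=load("top0.npz"); P=cloud(c)
hsv=cv2.cvtColor(c["frame"],cv2.COLOR_RGB2HSV)
m=((hsv[...,0]<14)&(hsv[...,1]>110)&(hsv[...,2]>40)).astype(np.uint8)
for k in cv2.findContours(m,cv2.RETR_EXTERNAL,cv2.CHAIN_APPROX_NONE)[0]:
    if cv2.contourArea(k)<150: continue
    q=plane(c,k,0.012).astype(np.float32)
    print("wood",k.reshape(-1,2).mean(0).round(),[np.round(x,3) for x in cv2.minAreaRect(q)],np.round(cv2.minEnclosingCircle(q),3) if 0 else np.round(cv2.minEnclosingCircle(q)[0],4))
print("bench z",np.median(P[230:250,280:320,2]))
for nm,(u0,u1,v0,v1) in dict(bar=(318,365,170,235),sq=(215,262,170,215)).items():
    S=P[v0:v1,u0:u1]
    for lo,hi in((.02,.045),(.06,.08),(.1,.14)):
        mm=((S[...,2]>lo)&(S[...,2]<hi)).astype(np.uint8)
        Q=S[mm>0]
        if len(Q)>10: print(nm,lo,len(Q),np.median(Q[:,2]).round(4),[np.round(x,3) for x in cv2.minAreaRect(Q[:,:2].astype(np.float32))],Q[:,:2].mean(0).round(4))
a=cv2.resize(c["frame"][165:240,210:370],None,fx=5,fy=5,interpolation=cv2.INTER_CUBIC)
cv2.imwrite("pics/crop1.png",a[...,::-1])
E
```

```text
wood [443. 182.] [array([ 0.51 , -0.373]), array([0.055, 0.057]), np.float64(12.378)] [ 0.5102 -0.373 ]
wood [121. 193.] [array([0.49 , 0.397]), array([0.067, 0.131]), np.float64(63.833)] [0.4905 0.3971]
wood [362. 147.] [array([ 0.596, -0.185]), array([0.079, 0.08 ]), np.float64(26.318)] [ 0.5963 -0.1844]
wood [202. 134.] [array([0.633, 0.202]), array([0.085, 0.074]), np.float64(74.309)] [0.6331 0.2022]
wood [292. 130.] [array([ 0.64 , -0.016]), array([0.088, 0.086]), np.float64(14.902)] [ 0.6393 -0.0158]
bench z 0.0003139900518429606
bar 0.02 356 0.036 [array([ 0.466, -0.124]), array([0.1  , 0.038]), np.float64(5.163)] [ 0.4656 -0.1255]
bar 0.06 196 0.0742 [array([ 0.463, -0.127]), array([0.042, 0.047]), np.float64(44.818)] [ 0.4599 -0.1246]
bar 0.1 106 0.1227 [array([ 0.464, -0.126]), array([0.022, 0.022]), np.float64(44.152)] [ 0.4638 -0.1252]
sq 0.02 188 0.0369 [array([0.484, 0.112]), array([0.055, 0.054]), np.float64(80.814)] [0.4757 0.1089]
sq 0.06 271 0.0735 [array([0.486, 0.109]), array([0.049, 0.047]), np.float64(44.902)] [0.4848 0.1084]
```

View pics/crop1.png

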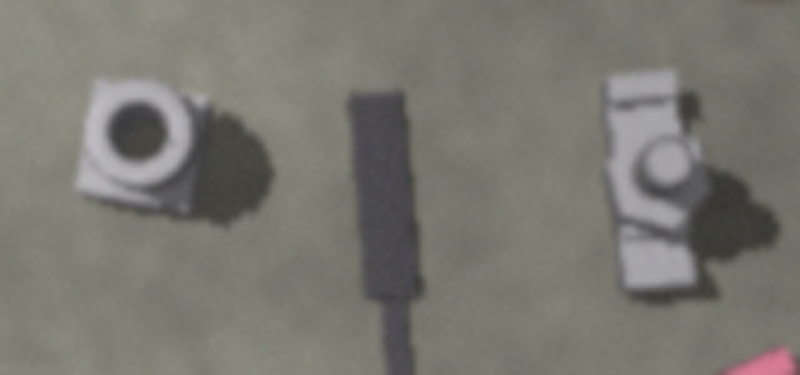

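The crop confirms the choice: a grey square with the collar on it at left (bore at about (238,192) full-frame), and the grooved grey bar with hex and punch at right (punch about (343,198)).

```bash
cat > mv.py <<'E'
import sys
from h import *
from cell import get_obs
def go(*targets):
    s=get_obs(); p=s["tool_pos"]; r=R.from_euler("xyz",s["tool_rot"],degrees=True)
    print("t",round(s["time_s"],2),p.round(4),s["tool_rot"].round(1),"q7",s["qpos"][6].round(0),"grip",s["grip_width"].round(4),s["grasp_force"])
    for t in targets:
        d=r.inv().apply(np.array(t[:3])-p)/.3
        w=(r.inv()*R.from_euler("xyz",[180,0,t[3]],degrees=True)).as_rotvec()/np.pi
        print(t,"->",d.round(4),w.round(4),"rows>=%.1f"%max(np.linalg.norm(d)*300/41.7,np.linalg.norm(w)*180/7.16))
if __name__=="__main__":
    go(*[tuple(map(float,a.split(","))) for a in sys.argv[1:]])
E
python3 mv.py .464,-.126,.25,15 .464,-.126,.09,15
```

```text
Traceback (most recent call last):
  File "mv.py", line 12, in <module>
    go(*[tuple(map(float,a.split(","))) for a in sys.argv[1:]])
    ~~^^^^^^^^^^^^^^^^^^^^^^^^^^^^^^^^^^^^^^^^^^^^^^^^^^^^^^^^^
  File "mv.py", line 6, in go
    print("t",round(s["time_s"],2),p.round(4),s["tool_rot"].round(1),"q7",s["qpos"][6].round(0),"grip",s["grip_width"].round(4),s["grasp_force"])
                                                                                                       ^^^^^^^^^^^^^^^^^^^^^
AttributeError: 'float' object has no attribute 'round'
```

```bash
sed -i 's/s\["grip_width"\].round(4)/round(s["grip_width"],4)/' mv.py
python3 mv.py .464,-.126,.25,15 .464,-.126,.09,15
```

```text
t 0.1 [ 0.1681 -0.6274  0.2216] [-179.9    0.    15. ] q7 -3.0 grip 0.0865 0.0
(0.464, -0.126, 0.25, 15.0) -> [ 1.3855 -1.3591 -0.0925] [-0.0005  0.      0.    ] rows>=14.0
(0.464, -0.126, 0.09, 15.0) -> [ 1.3855 -1.3582  0.4408] [-0.0005  0.      0.    ] rows>=14.3
```

{"fn": "servo_tool", "kwargs": {
  "series": [
    [[0.69,-0.68,-0.095,0,0,0,1],[0.69,-0.68,-0.095,0,0,0,1],[0.69,-0.68,-0.095,0,0,0,1],[0.69,-0.68,-0.095,0,0,0,1],[0.69,-0.68,-0.095,0,0,0,1],[0.69,-0.68,-0.095,0,0,0,1],[0.69,-0.68,-0.095,0,0,0,1],[0.69,-0.68,-0.095,0,0,0,1],[0.69,-0.68,-0.095,0,0,0,1],[0.69,-0.68,-0.095,0,0,0,1]]
  ]
}}

```text
time_s: 0.93
tool_pos: [0.3148, -0.3776, 0.2509]
tool_rot: [180.0, 0.0, 15.0]
force: [-0.1, -0.5, -0.4]
grip_width: 0.0869
grasp_force: 0.0
```

{"fn": "servo_tool", "kwargs": {
  "series": [
    [[0.695,-0.68,0,0,0,0,1],[0.695,-0.68,0,0,0,0,1],[0.695,-0.68,0,0,0,0,1],[0.695,-0.68,0,0,0,0,1],[0.695,-0.68,0,0,0,0,1],[0.695,-0.68,0,0,0,0,1],[0.695,-0.68,0,0,0,0,1],[0.695,-0.68,0,0,0,0,1],[0.695,-0.68,0,0,0,0,1],[0.695,-0.68,0,0,0,0,1],[0.695,-0.68,0,0,0,0,1],[0.695,-0.68,0,0,0,0,1]]
  ]
}}

```text
time_s: 1.93
tool_pos: [0.4632, -0.1285, 0.2507]
tool_rot: [-180.0, 0.0, 14.8]
force: [-0.5, -0.1, 0.5]
grip_width: 0.0869
grasp_force: 0.0
```

```bash
python3 mv.py .464,-.126,.14,15 .464,-.126,.09,15
```

```text
t 1.93 [ 0.4632 -0.1285  0.2507] [-180.     0.    14.8] q7 -61.0 grip 0.0869 0.0
(0.464, -0.126, 0.14, 15.0) -> [ 0.005  -0.0073  0.3691] [-0.0001  0.0002 -0.0013] rows>=2.7
(0.464, -0.126, 0.09, 15.0) -> [ 0.0051 -0.0072  0.5358] [-0.0001  0.0002 -0.0013] rows>=3.9
```

{"fn": "servo_tool", "kwargs": {
  "series": [
    [[0.003,-0.004,0.12,0,0,0,0.6],[0.003,-0.004,0.24,0,0,0,0.6],[0.003,-0.004,0.36,0,0,0,0.6],[0.003,-0.004,0.45,0,0,0,0.6],[0.003,-0.004,0.5,0,0,0,0.6],[0.003,-0.004,0.535,0,0,0,0.5],[0.003,-0.004,0.535,0,0,0,0.45],[0.003,-0.004,0.535,0,0,0,0.4],[0.003,-0.004,0.535,0,0,0,0.35],[0.003,-0.004,0.535,0,0,0,0.3],[0.003,-0.004,0.535,0,0,0,0.25],[0.003,-0.004,0.535,0,0,0,0.2]]
  ],
  "grip_force": 12
}}

```text
time_s: 2.93
tool_pos: [0.4655, -0.1256, 0.0916]
tool_rot: [179.9, -0.1, 15.0]
force: [-0.1, -1.2, 1.6]
grip_width: 0.0237
grasp_force: 12.0
```

{"fn": "servo_tool", "kwargs": {
  "series": [
    [[0,0,0,0,0,0,0],[0,0,0,0,0,0,0],[0,0,0,0,0,0,0],[0,0,0,0,0,0,0],[0,0,0,0,0,0,0],[0,0,0,0,0,0,0],[0,0,0,0,0,0,0],[0,0,0,0,0,0,0]]
  ],
  "grip_force": 20
}}

```text
time_s: 3.6
tool_pos: [0.4655, -0.1254, 0.0916]
tool_rot: [179.9, -0.1, 15.0]
force: [0.1, -1.6, 5.9]
grip_width: 0.0233
grasp_force: 20.0
```

```bash
python3 mv.py .464,-.126,.20,15 .51,-.373,.11,15
```

```text
t 3.6 [ 0.4655 -0.1254  0.0916] [ 1.799e+02 -1.000e-01  1.500e+01] q7 -66.0 grip 0.0233 19.97559852199629
(0.464, -0.126, 0.2, 15.0) -> [-0.0047  0.0013 -0.3615] [ 0.0006 -0.0005 -0.    ] rows>=2.6
(0.51, -0.373, 0.11, 15.0) -> [-0.0701  0.8357 -0.0601] [ 0.0006 -0.0005 -0.    ] rows>=6.0
```

{"fn": "servo_tool", "kwargs": {
  "series": [
    [[0,0,-0.05,0,0,0,0],[0,0,-0.13,0,0,0,0],[0,0,-0.2,0,0,0,0],[-0.01,0.1,-0.2,0,0,0,0],[-0.02,0.2,-0.2,0,0,0,0],[-0.03,0.3,-0.2,0,0,0,0],[-0.04,0.42,-0.2,0,0,0,0],[-0.05,0.54,-0.2,0,0,0,0],[-0.06,0.65,-0.2,0,0,0,0],[-0.07,0.75,-0.15,0,0,0,0],[-0.07,0.8,-0.1,0,0,0,0],[-0.07,0.836,-0.06,0,0,0,0]]
  ]
}}

```text
time_s: 4.6
tool_pos: [0.5075, -0.3747, 0.1059]
tool_rot: [-179.9, 0.1, 14.8]
force: [-1.3, 0.1, -2.7]
grip_width: 0.0234
grasp_force: 20.0
```

{"fn": "servo_tool", "kwargs": {
  "series": [
    [[0,0,0,0,0,0,0],[0,0,0,0,0,0,0]]
  ]
}}

```text
time_s: 4.77
tool_pos: [0.5079, -0.3716, 0.1066]
tool_rot: [-179.8, 0.1, 15.0]
force: [0.6, 0.4, -1.1]
grip_width: 0.0233
grasp_force: 20.0
```

```bash
python3 mv.py .51,-.373,.023,15; python3 - <<'E'
from cell import eyes
import numpy as np,cv2
from h import *
c=eyes.read_camera("top"); np.savez("top1.npz",**c); P=cloud(c)
f=c["frame"]
cv2.imwrite("pics/t1.png",cv2.resize(f[120:240,300:480],None,fx=4,fy=4)[...,::-1])
S=P[150:235,305:375]
for lo,hi in((.02,.045),(.06,.08)):
    Q=S[(S[...,2]>lo)&(S[...,2]<hi)][:,:2].astype(np.float32)
    print(lo,len(Q),cv2.minAreaRect(Q),Q.mean(0))
    if lo>.05:
        h=cv2.convexHull(Q).reshape(-1,2)
        for a in range(0,60,5):
            w=[np.ptp(h@[np.cos(np.radians(a+k)),np.sin(np.radians(a+k))]) for k in(0,60,120)]
            print(a,np.round(w,4),end=";")
E
```

```text
t 4.77 [ 0.5079 -0.3716  0.1066] [-1.798e+02  1.000e-01  1.500e+01] q7 -49.0 grip 0.0233 19.977180029964074
(0.51, -0.373, 0.023, 15.0) -> [0.006  0.0075 0.2786] [-0.0013  0.0007 -0.0002] rows>=2.0
0.02 350 ((0.4454500079154968, -0.13445839285850525), (0.14657260477542877, 0.05640265345573425), 20.715871810913086) [ 0.46562913 -0.12588122]
0.06 312 ((0.4633080065250397, -0.1269160509109497), (0.04156159982085228, 0.046853791922330856), 44.6254768371582) [ 0.4630129  -0.12636702]
0 [0.0452 0.046  0.0457];5 [0.046  0.0468 0.0464];10 [0.0465 0.0473 0.0468];15 [0.0466 0.0473 0.0468];20 [0.0463 0.0471 0.0465];25 [0.0457 0.0464 0.0458];30 [0.0447 0.0457 0.0448];35 [0.0437 0.0445 0.0434];40 [0.0427 0.0431 0.0424];45 [0.0416 0.0425 0.042 ];50 [0.0434 0.0438 0.0432];55 [0.0449 0.0448 0.0443];
```

View pics/t1.png

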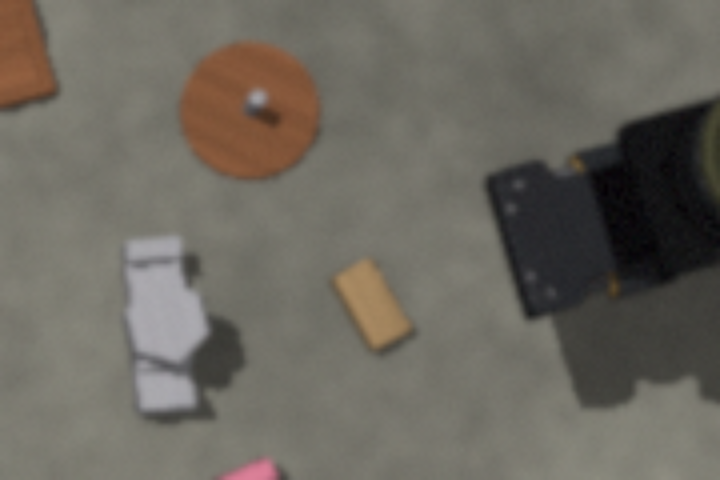

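The image shows the hand over the round tray, and the bar with the hex on it (crop 165,325), undisturbed. The hex flats' normals are at 45°/105°/165°. Next I lower the punch.

{"fn": "servo_tool", "kwargs": {
  "series": [
    [[0.006,0.004,0.1,0,0,0,0],[0.006,0.006,0.18,0,0,0,0],[0.006,0.006,0.23,0,0,0,0],[0.006,0.006,0.255,0,0,0,0],[0.006,0.006,0.268,0,0,0,0],[0.006,0.006,0.272,0,0,0,0],[0.006,0.006,0.275,0,0,0,0],[0.006,0.006,0.275,0,0,0,0]]
  ]
}}

```text
time_s: 5.48
tool_pos: [0.5122, -0.3742, 0.0274]
tool_rot: [179.9, -0.1, 15.0]
force: [0.7, -0.1, -2.3]
grip_width: 0.0233
grasp_force: 20.0
```

```bash
python3 mv.py .51,-.373,.023,15; python3 -c "from cell import get_obs;print(get_obs()['force'])"
```

```text
t 5.48 [ 0.5122 -0.3742  0.0274] [ 1.799e+02 -1.000e-01  1.500e+01] q7 -50.0 grip 0.0233 19.977230489021167
(0.51, -0.373, 0.023, 15.0) -> [-0.0061 -0.0056  0.0148] [ 0.0006 -0.0004  0.0001] rows>=0.1
[ 0.66465046 -0.05297521 -2.30007269]
```

{"fn": "servo_tool", "kwargs": {
  "series": [
    [[0,0,0.005,0,0,0,0],[0,0,0.01,0,0,0,0],[0,0,0.014,0,0,0,0],[0,0,0.014,0,0,0,0],[0,0,0.014,0,0,0,0]]
  ]
}}

```text
time_s: 5.9
tool_pos: [0.512, -0.3743, 0.0237]
tool_rot: [179.9, -0.0, 15.0]
force: [-1.2, -0.1, 5.4]
grip_width: 0.0232
grasp_force: 20.0
```

Contact (+5.4 N), so it is on the floor. Release and rise.

{"fn": "servo_tool", "kwargs": {
  "series": [
    [[0,0,0,0,0,0,0.3],[0,0,0,0,0,0,0.35],[0,0,0,0,0,0,0.45],[0,0,0,0,0,0,0.5],[0,0,-0.05,0,0,0,0.6],[0,0,-0.15,0,0,0,0.6],[0,0,-0.28,0,0,0,0.8],[0,0,-0.4,0,0,0,1],[0,0,-0.45,0,0,0,1],[0,0,-0.45,0,0,0,1]]
  ]
}}

```text
time_s: 6.73
tool_pos: [0.5141, -0.3753, 0.1624]
tool_rot: [179.6, -0.3, 15.0]
force: [0.8, -0.3, 0.6]
grip_width: 0.0711
grasp_force: 0.0
```

```bash
python3 mv.py .463,-.1265,.16,15 .463,-.1265,.16,75 .463,-.1265,.049,75
```

```text
t 6.73 [ 0.5141 -0.3753  0.1624] [179.6  -0.3  15. ] q7 -48.0 grip 0.0711 0.0
(0.463, -0.1265, 0.16, 15.0) -> [ 0.0502 -0.8453  0.002 ] [ 0.0023 -0.0017 -0.    ] rows>=6.1
(0.463, -0.1265, 0.16, 75.0) -> [ 0.0502 -0.8453  0.002 ] [ 0.003  -0.0004 -0.3333] rows>=8.4
(0.463, -0.1265, 0.049, 75.0) -> [ 0.0481 -0.848   0.372 ] [ 0.003  -0.0004 -0.3333] rows>=8.4
```

{"fn": "servo_tool", "kwargs": {
  "series": [
    [[0.01,-0.12,0,0,0,0,1],[0.02,-0.26,0,0,0,0,1],[0.03,-0.4,0,0,0,0,1],[0.03,-0.54,0,0,0,0,1],[0.04,-0.67,0,0,0,0,1],[0.05,-0.78,0,0,0,0,1],[0.05,-0.84,0,0,0,0,1],[0.05,-0.845,0,0,0,0,1],[0.05,-0.845,0,0,0,0,1],[0.05,-0.845,0,0,0,0,1]]
  ]
}}

```text
time_s: 7.57
tool_pos: [0.4602, -0.1267, 0.1565]
tool_rot: [180.0, 0.0, 14.9]
force: [-0.3, 0.4, 0.4]
grip_width: 0.087
grasp_force: 0.0
```

```bash
python3 mv.py .463,-.1265,.0495,15 
```

```text
t 7.57 [ 0.4602 -0.1267  0.1565] [180.    0.   14.9] q7 -63.0 grip 0.087 0.0
(0.463, -0.1265, 0.0495, 15.0) -> [0.0094 0.0016 0.3568] [ 0.0002  0.0001 -0.0005] rows>=2.6
```

{"fn": "servo_tool", "kwargs": {
  "series": [
    [[0.007,0,0.08,0,0,0,1],[0.007,0,0.17,0,0,0,1],[0.007,0,0.26,0,0,0,1],[0.007,0,0.32,0,0,0,1],[0.007,0,0.35,0,0,0,0.9],[0.007,0,0.357,0,0,0,0.8],[0.007,0,0.357,0,0,0,0.7],[0.007,0,0.357,0,0,0,0.65],[0.007,0,0.357,0,0,0,0.6],[0.007,0,0.357,0,0,0,0.55],[0.007,0,0.357,0,0,0,0.5],[0.007,0,0.357,0,0,0,0.45]]
  ],
  "grip_force": 12
}}

```text
time_s: 8.57
tool_pos: [0.4632, -0.1254, 0.0506]
tool_rot: [179.9, -0.1, 15.0]
force: [1.8, -1.7, -0.8]
grip_width: 0.0441
grasp_force: 1.0
```

{"fn": "servo_tool", "kwargs": {
  "series": [
    [[0,0,0,0,0,0,0.3],[0,0,0,0,0,0,0.3],[0,0,0,0,0,0,0.2],[0,0,0,0,0,0,0.2],[0,0,0,0,0,0,0.2]]
  ],
  "grip_force": 25
}}

```text
time_s: 8.98
tool_pos: [0.4632, -0.1254, 0.0506]
tool_rot: [179.9, -0.1, 15.0]
force: [2.2, -3.4, 5.5]
grip_width: 0.0419
grasp_force: 25.0
```

```bash
python3 mv.py .463,-.1265,.20,15 .633,.202,.1,15
```

```text
t 8.98 [ 0.4632 -0.1254  0.0506] [ 1.799e+02 -1.000e-01  1.500e+01] q7 -68.0 grip 0.0419 24.998959838412702
(0.463, -0.1265, 0.2, 15.0) -> [-0.001   0.0044 -0.4981] [ 0.0006 -0.0005 -0.0001] rows>=3.6
(0.633, 0.202, 0.1, 15.0) -> [ 0.8291 -0.9074 -0.1654] [ 0.0006 -0.0005 -0.0001] rows>=8.9
```

{"fn": "servo_tool", "kwargs": {
  "series": [
    [[0,0,-0.05,0,0,0,0.2],[0,0,-0.14,0,0,0,0.2],[0,0,-0.25,0,0,0,0.2],[0,0,-0.35,0,0,0,0.2],[0.06,-0.06,-0.38,0,0,0,0.2],[0.14,-0.15,-0.38,0,0,0,0.2],[0.23,-0.25,-0.38,0,0,0,0.2],[0.32,-0.35,-0.38,0,0,0,0.2],[0.41,-0.45,-0.38,0,0,0,0.2],[0.5,-0.55,-0.38,0,0,0,0.2],[0.59,-0.65,-0.38,0,0,0,0.2],[0.67,-0.73,-0.38,0,0,0,0.2]]
  ]
}}

```text
time_s: 9.98
tool_pos: [0.5979, 0.1429, 0.1616]
tool_rot: [-179.8, 0.3, 15.1]
force: [0.1, -0.4, -3.1]
grip_width: 0.0416
grasp_force: 25.0
```

{"fn": "servo_tool", "kwargs": {
  "series": [
    [[0.07,-0.08,0.03,0,0,0,0.2],[0.12,-0.14,0.08,0,0,0,0.2],[0.15,-0.17,0.14,0,0,0,0.2],[0.16,-0.177,0.2,0,0,0,0.2],[0.16,-0.177,0.22,0,0,0,0.2],[0.16,-0.177,0.22,0,0,0,0.2],[0.16,-0.177,0.22,0,0,0,0.2]]
  ]
}}

```text
time_s: 10.57
tool_pos: [0.6313, 0.2019, 0.0968]
tool_rot: [180.0, 0.2, 15.0]
force: [0.6, 0.8, -2.6]
grip_width: 0.0421
grasp_force: 25.0
```

```bash
python3 mv.py .633,.202,.03,15 .633,.202,.0185,15; python3 - <<'E'
from cell import eyes
import numpy as np,cv2
from h import *
c=eyes.read_camera("top"); P=cloud(c)
S=P[150:240,300:370]
m=((S[...,2]>.02)&(S[...,2]<.045)).astype(np.uint8)
for k in cv2.findContours(m,0,cv2.CHAIN_APPROX_NONE)[0]:
    if len(k)>30:
        mm=cv2.drawContours(np.zeros_like(m),[k],-1,1,-1)*m
        Q=S[mm>0][:,:2].astype(np.float32); print(k.reshape(-1,2).mean(0)+[300,150],cv2.minAreaRect(Q),Q.mean(0))
S=P[160:205,425:465];Q=S[(S[...,2]>.03)];print("punch",Q[Q[:,2]>.045].mean(0),len(Q))
E
```

```text
t 10.57 [0.6313 0.2019 0.0968] [180.    0.2  15. ] q7 -110.0 grip 0.0421 24.99886718345806
(0.633, 0.202, 0.03, 15.0) -> [0.0063 0.0012 0.2226] [ 0.0001  0.0009 -0.0001] rows>=1.6
(0.633, 0.202, 0.0185, 15.0) -> [0.0065 0.0012 0.2609] [ 0.0001  0.0009 -0.0001] rows>=1.9
[361.64516129 237.74193548] ((0.38101813197135925, -0.1765034794807434), (0.011547116562724113, 0.032831404358148575), 0.28549185395240784) [ 0.37897545 -0.17942838]
[339.17431193 200.27522936] ((0.46631601452827454, -0.12669526040554047), (0.10016202181577682, 0.03249835968017578), 4.40393590927124) [ 0.4655985  -0.12619618]
punch [ 0.49884534 -0.34711715  0.13304006] 119
```

{"fn": "servo_tool", "kwargs": {
  "series": [
    [[0.005,0,0.06,0,0,0,0.2],[0.005,0,0.13,0,0,0,0.2],[0.005,0,0.19,0,0,0,0.2],[0.005,0,0.22,0,0,0,0.2],[0.005,0,0.235,0,0,0,0.2],[0.005,0,0.245,0,0,0,0.2],[0.005,0,0.25,0,0,0,0.2],[0.005,0,0.254,0,0,0,0.2],[0.005,0,0.258,0,0,0,0.2],[0.005,0,0.258,0,0,0,0.2]]
  ]
}}

```text
time_s: 11.45
tool_pos: [0.6341, 0.2033, 0.0209]
tool_rot: [180.0, -0.0, 15.0]
force: [0.2, 0.4, -3.0]
grip_width: 0.0414
grasp_force: 25.0
```

```bash
python3 - <<'E'
from cell import eyes
import cv2
f=eyes.read_camera("top")["frame"]; cv2.imwrite("pics/t2.png",f[...,::-1])
E
```

```text
(no output)
```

View pics/t2.png

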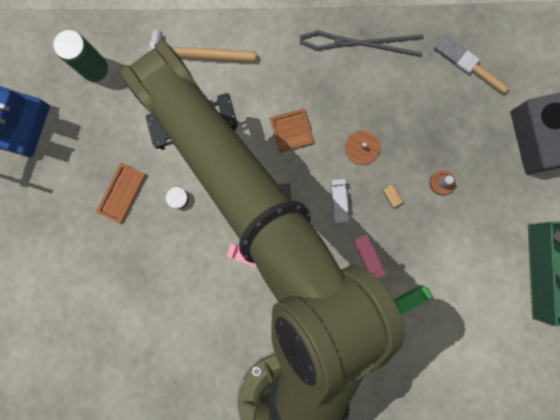

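The punch stands in the round tray (447,181), the bar is alone at (340,200), and the hand is over the hex tray.

{"fn": "servo_tool", "kwargs": {
  "series": [
    [[0,0,0.003,0,0,0,0.2],[0,0,0.006,0,0,0,0.2],[0,0,0.01,0,0,0,0.2],[0,0,0.01,0,0,0,0.2],[0,0,0.01,0,0,0,0.2]]
  ]
}}

```text
time_s: 11.92
tool_pos: [0.634, 0.2033, 0.0186]
tool_rot: [180.0, -0.0, 15.0]
force: [-3.5, -1.7, 5.7]
grip_width: 0.0418
grasp_force: 25.0
```

{"fn": "servo_tool", "kwargs": {
  "series": [
    [[0,0,0,0,0,0,0.55],[0,0,0,0,0,0,0.6],[0,0,0,0,0,0,0.65],[0,0,0,0,0,0,0.7],[0,0,-0.03,0,0,0,0.8],[0,0,-0.13,0,0,0,0.9],[0,0,-0.25,0,0,0,1],[0,0,-0.37,0,0,0,1],[0,0,-0.45,0,0,0,1],[0,0,-0.45,0,0,0,1]]
  ]
}}

```text
time_s: 12.75
tool_pos: [0.6371, 0.2053, 0.16]
tool_rot: [-180.0, -0.6, 15.0]
force: [1.6, 0.1, -0.2]
grip_width: 0.0853
grasp_force: 0.0
```

```bash
python3 mv.py .485,.109,.14,75 
```

```text
t 12.75 [0.6371 0.2053 0.16  ] [-180.    -0.6   15. ] q7 -109.0 grip 0.0853 0.0
(0.485, 0.109, 0.14, 75.0) -> [-0.5734  0.1787  0.06  ] [ 0.0017 -0.0033 -0.3333] rows>=8.4
```

{"fn": "servo_tool", "kwargs": {
  "series": [
    [[-0.05,0.01,0,0,0,-0.03,1],[-0.13,0.04,0,0,0,-0.07,1],[-0.23,0.07,0,0,0,-0.105,1],[-0.33,0.1,0,0,0,-0.14,1],[-0.43,0.13,0,0,0,-0.175,1],[-0.52,0.16,0.02,0,0,-0.21,1],[-0.57,0.17,0.05,0,0,-0.25,1],[-0.575,0.179,0.06,0,0,-0.29,1],[-0.575,0.179,0.06,0,0,-0.32,1],[-0.575,0.179,0.06,0,0,-0.333,1],[-0.575,0.179,0.06,0,0,-0.333,1],[-0.575,0.179,0.06,0,0,-0.333,1]]
  ]
}}

```text
time_s: 13.75
tool_pos: [0.4811, 0.1067, 0.1345]
tool_rot: [180.0, 0.0, 74.9]
force: [0.6, 0.1, 0.0]
grip_width: 0.0871
grasp_force: 0.0
```

```bash
python3 mv.py .485,.109,.0495,75 
```

```text
t 13.75 [0.4811 0.1067 0.1345] [180.    0.   74.9] q7 -36.0 grip 0.0871 0.0
(0.485, 0.109, 0.0495, 75.0) -> [0.0109 0.0105 0.2833] [ 0.0001  0.0001 -0.0007] rows>=2.0
```

{"fn": "servo_tool", "kwargs": {
  "series": [
    [[0.01,0.01,0.03,0,0,0,1],[0.01,0.01,0.1,0,0,0,1],[0.01,0.01,0.17,0,0,0,1],[0.01,0.01,0.23,0,0,0,1],[0.01,0.01,0.265,0,0,0,0.9],[0.01,0.01,0.282,0,0,0,0.85],[0.01,0.01,0.282,0,0,0,0.8],[0.01,0.01,0.282,0,0,0,0.75],[0.01,0.01,0.282,0,0,0,0.7],[0.01,0.01,0.282,0,0,0,0.65],[0.01,0.01,0.282,0,0,0,0.6],[0.01,0.01,0.282,0,0,0,0.55]]
  ],
  "grip_force": 12
}}

```text
time_s: 14.75
tool_pos: [0.4851, 0.1087, 0.0503]
tool_rot: [179.9, 0.0, 74.9]
force: [-1.2, 0.6, 1.0]
grip_width: 0.0522
grasp_force: 1.4
```

{"fn": "servo_tool", "kwargs": {
  "series": [
    [[0,0,0,0,0,0,0.4],[0,0,0,0,0,0,0.3],[0,0,0,0,0,0,0.3],[0,0,0,0,0,0,0.3],[0,0,0,0,0,0,0.3]]
  ],
  "grip_force": 25
}}

```text
time_s: 15.17
tool_pos: [0.4844, 0.1089, 0.0502]
tool_rot: [-180.0, 0.0, 74.9]
force: [-2.8, -0.8, 6.9]
grip_width: 0.0501
grasp_force: 25.0
```

```bash
python3 mv.py .597,-.186,.1,75
```

```text
t 15.17 [0.4844 0.1089 0.0502] [-180.     0.    74.9] q7 -44.0 grip 0.0501 24.996534117653937
(0.597, -0.186, 0.1, 75.0) -> [-0.8519  0.6177 -0.166 ] [-0.0002  0.0002 -0.0003] rows>=7.7
```

{"fn": "servo_tool", "kwargs": {
  "series": [
    [[0,0,-0.05,0,0,0,0.3],[0,0,-0.14,0,0,0,0.3],[0,0,-0.24,0,0,0,0.3],[-0.07,0.05,-0.3,0,0,0,0.3],[-0.16,0.12,-0.3,0,0,0,0.3],[-0.26,0.19,-0.3,0,0,0,0.3],[-0.36,0.26,-0.3,0,0,0,0.3],[-0.46,0.33,-0.3,0,0,0,0.3],[-0.56,0.4,-0.3,0,0,0,0.3],[-0.66,0.48,-0.3,0,0,0,0.3],[-0.75,0.545,-0.26,0,0,0,0.3],[-0.81,0.59,-0.22,0,0,0,0.3]]
  ]
}}

```text
time_s: 16.17
tool_pos: [0.593, -0.1774, 0.1146]
tool_rot: [179.9, 0.1, 74.7]
force: [-0.0, -1.1, -4.2]
grip_width: 0.0497
grasp_force: 25.0
```

{"fn": "servo_tool", "kwargs": {
  "series": [
    [[-0.03,0.02,0.03,0,0,0,0.3],[-0.042,0.028,0.05,0,0,0,0.3],[-0.042,0.028,0.05,0,0,0,0.3],[-0.042,0.028,0.05,0,0,0,0.3]]
  ]
}}

```text
time_s: 16.5
tool_pos: [0.5968, -0.1838, 0.1003]
tool_rot: [-179.9, -0.1, 75.1]
force: [0.2, 0.3, -4.0]
grip_width: 0.0498
grasp_force: 25.0
```

```bash
python3 mv.py .597,-.186,.06,75 .597,-.186,.0215,75; python3 - <<'E'
from cell import eyes
import cv2,numpy as np
from h import *
c=eyes.read_camera("top");P=cloud(c)
S=P[165:225,210:265]; Q=S[(S[...,2]>.03)&(S[...,2]<.045)]
print("sq",len(Q),cv2.minAreaRect(Q[:,:2].astype(np.float32)))
S=P[110:155,180:230]; Q=S[(S[...,2]>.035)&(S[...,2]<.05)]
print("hex",len(Q),cv2.minAreaRect(Q[:,:2].astype(np.float32)))
c=eyes.read_camera("side");f=c["frame"]; cv2.imwrite("pics/s1.png",cv2.resize(f[140:340,160:340],None,fx=3,fy=3)[...,::-1])
E
```

```text
t 16.5 [ 0.5968 -0.1838  0.1003] [-1.799e+02 -1.000e-01  7.510e+01] q7 -15.0 grip 0.0498 24.99905493879851
(0.597, -0.186, 0.06, 75.0) -> [-0.007   0.0027  0.1342] [-0.0005 -0.0005  0.0004] rows>=1.0
(0.597, -0.186, 0.0215, 75.0) -> [-0.0072  0.0029  0.2625] [-0.0005 -0.0005  0.0004] rows>=1.9
sq 428 ((0.48398926854133606, 0.11143800616264343), (0.05431748181581497, 0.053955018520355225), 80.0141830444336)
hex 281 ((0.6317644119262695, 0.20243068039417267), (0.04659227654337883, 0.04171624779701233), 15.872834205627441)
```

View pics/s1.png

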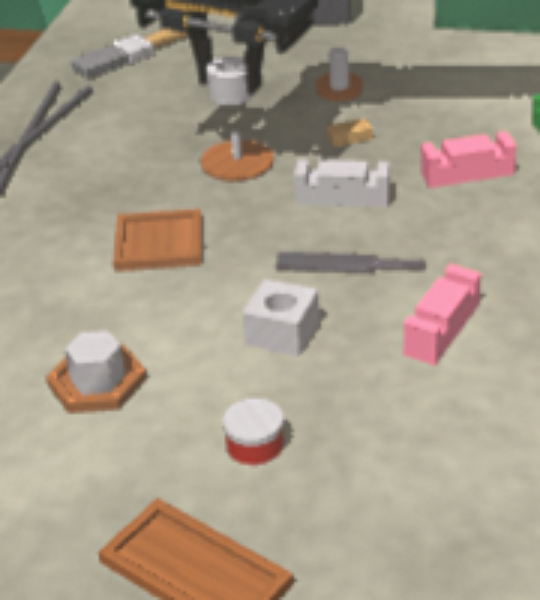

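The collar is held over the post (crop 228,82 above 237,145), the hex sits in its tray, and the bar and square are clear. A quick check of the post position from the side view:

```bash
python3 - <<'E'
from h import *
c=load("side0.npz"); f=c["frame"]
hsv=cv2.cvtColor(f,cv2.COLOR_RGB2HSV)
m=((hsv[...,0]<14)&(hsv[...,1]>110)).astype(np.uint8); m[:180]=0;m[205:]=0;m[:,:215]=0;m[:,258:]=0
k=max(cv2.findContours(m,0,1)[0],key=cv2.contourArea)
print(cv2.minAreaRect(plane(c,k,.006).astype(np.float32)))
print("post top",plane(c,[[160+237/3,140+134/3]],.04))
t=load("top0.npz");g=t["frame"][135:162,348:378].astype(int); s=(g.max(2)-g.min(2)<25)&(g.min(2)>90)
v,u=np.nonzero(s);print(len(u),plane(t,[[348+u.mean(),135+v.mean()]],.04))
E
```

```text
((0.5973105430603027, -0.18182292580604553), (0.08066313713788986, 0.07973650097846985), 7.323298931121826)
post top [[ 0.59252923 -0.17960757]]
32 [[ 0.58320505 -0.18455385]]
```

{"fn": "servo_tool", "kwargs": {
  "series": [
    [[-0.002,0,0.06,0,0,0,0.3],[-0.002,0,0.11,0,0,0,0.3],[-0.002,0,0.15,0,0,0,0.3],[-0.002,0,0.18,0,0,0,0.3],[-0.002,0,0.21,0,0,0,0.3],[-0.002,0,0.235,0,0,0,0.3],[-0.002,0,0.25,0,0,0,0.3],[-0.002,0,0.258,0,0,0,0.3],[-0.002,0,0.263,0,0,0,0.3],[-0.002,0,0.263,0,0,0,0.3]]
  ]
}}

```text
time_s: 17.43
tool_pos: [0.5974, -0.1869, 0.0219]
tool_rot: [180.0, -0.0, 74.9]
force: [-1.2, 0.0, -4.5]
grip_width: 0.0504
grasp_force: 25.0
```

{"fn": "servo_tool", "kwargs": {
  "series": [
    [[0,0,0.003,0,0,0,0.3],[0,0,0.007,0,0,0,0.3],[0,0,0.011,0,0,0,0.3],[0,0,0.011,0,0,0,0.3],[0,0,0.011,0,0,0,0.3]]
  ]
}}

```text
time_s: 17.85
tool_pos: [0.5972, -0.1869, 0.0185]
tool_rot: [-180.0, 0.0, 74.9]
force: [-0.2, 0.2, -4.5]
grip_width: 0.0501
grasp_force: 25.0
```

{"fn": "servo_tool", "kwargs": {
  "series": [
    [[0,0,0.003,0,0,0,0.3],[0,0,0.005,0,0,0,0.3],[0,0,0.005,0,0,0,0.3],[0,0,0.005,0,0,0,0.3]]
  ]
}}

```text
time_s: 18.18
tool_pos: [0.5974, -0.1869, 0.0182]
tool_rot: [180.0, 0.0, 74.9]
force: [-3.3, 0.4, 5.3]
grip_width: 0.0502
grasp_force: 25.0
```

{"fn": "servo_tool", "kwargs": {
  "series": [
    [[0,0,0,0,0,0,0.65],[0,0,0,0,0,0,0.7],[0,0,0,0,0,0,0.75],[0,0,0,0,0,0,0.8],[0,0,-0.03,0,0,0,0.9],[0,0,-0.13,0,0,0,1],[0,0,-0.25,0,0,0,1],[0,0,-0.35,0,0,0,1],[0,0,-0.35,0,0,-0.03,1],[0,0,-0.35,0,0,-0.068,1],[0,0,-0.35,0,0,-0.106,1]]
  ]
}}

```text
time_s: 19.1
tool_pos: [0.5979, -0.187, 0.1238]
tool_rot: [179.9, 0.1, 94.4]
force: [0.5, 0.2, -0.1]
grip_width: 0.0867
grasp_force: 0.0
```

```bash
python3 mv.py .4663,-.1267,.09,184.4 
```

```text
t 19.1 [ 0.5979 -0.187   0.1238] [1.799e+02 1.000e-01 9.440e+01] q7 4.0 grip 0.0867 0.0
(0.4663, -0.1267, 0.09, 184.4) -> [ 0.2339 -0.4224  0.1114] [ 1.000e-04  9.000e-04 -5.002e-01] rows>=12.6
```

{"fn": "servo_tool", "kwargs": {
  "series": [
    [[0.02,-0.03,0,0,0,-0.038,1],[0.05,-0.09,0,0,0,-0.076,1],[0.08,-0.15,0,0,0,-0.114,1],[0.12,-0.21,0,0,0,-0.152,1],[0.15,-0.27,0,0,0,-0.19,1],[0.18,-0.33,0,0,0,-0.228,1],[0.21,-0.39,0.02,0,0,-0.266,1],[0.234,-0.422,0.04,0,0,-0.304,1],[0.234,-0.422,0.06,0,0,-0.342,1],[0.234,-0.422,0.08,0,0,-0.38,1],[0.234,-0.422,0.1,0,0,-0.418,1],[0.234,-0.422,0.11,0,0,-0.455,1]]
  ]
}}

```text
time_s: 20.1
tool_pos: [0.4658, -0.1258, 0.0891]
tool_rot: [-179.9, -0.0, 176.3]
force: [-0.2, 0.2, 0.2]
grip_width: 0.0871
grasp_force: 0.0
```

{"fn": "servo_tool", "kwargs": {
  "series": [
    [[0,0,0,0,0,-0.03,1],[0,0,0,0,0,-0.045,1],[0,0,0,0,0,-0.045,1],[0,0,0,0,0,-0.045,1]]
  ]
}}

```text
time_s: 20.43
tool_pos: [0.4662, -0.1257, 0.0894]
tool_rot: [-180.0, 0.0, -176.1]
force: [-0.0, -0.2, -0.3]
grip_width: 0.0871
grasp_force: 0.0
```

```bash
python3 mv.py .4663,-.1267,.0115,184.4 
```

```text
t 20.43 [ 0.4662 -0.1257  0.0894] [-180.     0.  -176.1] q7 91.0 grip 0.0871 0.0
(0.4663, -0.1267, 0.0115, 184.4) -> [ 0.     -0.0032  0.2597] [-0.0001  0.0001 -0.0026] rows>=1.9
```

{"fn": "servo_tool", "kwargs": {
  "series": [
    [[0,-0.003,0.07,0,0,-0.003,1],[0,-0.003,0.14,0,0,-0.003,1],[0,-0.003,0.2,0,0,-0.003,0.9],[0,-0.003,0.24,0,0,-0.003,0.8],[0,-0.003,0.258,0,0,-0.003,0.7],[0,-0.003,0.258,0,0,-0.003,0.6],[0,-0.003,0.258,0,0,-0.003,0.5],[0,-0.003,0.258,0,0,-0.003,0.4],[0,-0.003,0.258,0,0,-0.003,0.35],[0,-0.003,0.258,0,0,-0.003,0.3],[0,-0.003,0.258,0,0,-0.003,0.2],[0,-0.003,0.258,0,0,-0.003,0.2]]
  ],
  "grip_force": 20
}}

```text
time_s: 21.43
tool_pos: [0.4664, -0.1272, 0.0121]
tool_rot: [-179.9, 0.0, -175.5]
force: [-0.3, -1.7, 2.1]
grip_width: 0.0318
grasp_force: 20.0
```

{"fn": "servo_tool", "kwargs": {
  "series": [
    [[0,0,0,0,0,0,0.1],[0,0,0,0,0,0,0.1],[0,0,0,0,0,0,0.1],[0,0,0,0,0,0,0.1]]
  ],
  "grip_force": 40
}}

```text
time_s: 21.77
tool_pos: [0.4664, -0.1271, 0.0121]
tool_rot: [-179.9, 0.0, -175.5]
force: [-2.0, -2.5, 5.7]
grip_width: 0.0315
grasp_force: 40.0
```

```bash
python3 mv.py .49,.397,.08,153.8
```

```text
t 21.77 [ 0.4664 -0.1271  0.0121] [-179.9    0.  -175.5] q7 85.0 grip 0.0315 39.999664295464754
(0.49, 0.397, 0.08, 153.8) -> [-0.2168  1.7352 -0.2282] [-0.0003  0.0002  0.1708] rows>=12.7
```

{"fn": "servo_tool", "kwargs": {
  "series": [
    [[0,0,-0.04,0,0,0,0.1],[0,0,-0.12,0,0,0,0.1],[0,0,-0.22,0,0,0,0.1],[0,0.04,-0.32,0,0,0,0.1],[-0.01,0.12,-0.37,0,0,0.01,0.1],[-0.02,0.22,-0.37,0,0,0.02,0.1],[-0.04,0.33,-0.37,0,0,0.03,0.1],[-0.05,0.44,-0.37,0,0,0.045,0.1],[-0.06,0.55,-0.37,0,0,0.06,0.1],[-0.08,0.66,-0.37,0,0,0.075,0.1],[-0.09,0.77,-0.37,0,0,0.09,0.1],[-0.1,0.87,-0.37,0,0,0.1,0.1]]
  ]
}}

```text
time_s: 22.77
tool_pos: [0.4731, 0.138, 0.1217]
tool_rot: [-179.9, -0.1, 166.5]
force: [1.0, -0.8, -8.5]
grip_width: 0.0321
grasp_force: 40.0
```

```bash
python3 mv.py .49,.397,.08,153.8
```

```text
t 22.77 [0.4731 0.138  0.1217] [-1.799e+02 -1.000e-01  1.665e+02] q7 45.0 grip 0.0321 39.99598830007017
(0.49, 0.397, 0.08, 153.8) -> [0.1462 0.8526 0.1386] [-0.0004 -0.0008  0.0706] rows>=6.3
```

{"fn": "servo_tool", "kwargs": {
  "series": [
    [[0.01,0.09,0,0,0,0.01,0.1],[0.03,0.2,0,0,0,0.02,0.1],[0.05,0.31,0,0,0,0.03,0.1],[0.07,0.42,0,0,0,0.04,0.1],[0.09,0.53,0,0,0,0.05,0.1],[0.11,0.64,0,0,0,0.06,0.1],[0.13,0.74,0.03,0,0,0.07,0.1],[0.14,0.81,0.07,0,0,0.07,0.1],[0.145,0.845,0.11,0,0,0.07,0.1],[0.145,0.85,0.14,0,0,0.07,0.1],[0.145,0.85,0.14,0,0,0.07,0.1],[0.145,0.85,0.14,0,0,0.07,0.1]]
  ]
}}

```text
time_s: 23.77
tool_pos: [0.4914, 0.3921, 0.0791]
tool_rot: [-179.8, -0.1, 153.9]
force: [-0.2, -0.5, -7.3]
grip_width: 0.0319
grasp_force: 40.0
```

```bash
python3 mv.py .49,.397,.0205,153.8; python3 - <<'E'
from h import *
c=load("side0.npz"); f=c["frame"]
hsv=cv2.cvtColor(f,cv2.COLOR_RGB2HSV)
m=((hsv[...,0]<14)&(hsv[...,1]>110)).astype(np.uint8)
for b in((185,300,265,360),(195,205,235,235)):
    q=np.zeros_like(m);q[b[1]:b[3],b[0]:b[2]]=m[b[1]:b[3],b[0]:b[2]]
    k=max(cv2.findContours(q,0,1)[0],key=cv2.contourArea)
    print(cv2.minAreaRect(plane(c,k,.009).astype(np.float32)))
E
```

```text
t 23.77 [0.4914 0.3921 0.0791] [-1.798e+02 -1.000e-01  1.539e+02] q7 2.0 grip 0.0319 39.9983392842114
(0.49, 0.397, 0.0205, 153.8) -> [0.011  0.0136 0.1953] [-0.0013 -0.0004  0.0008] rows>=1.4
((0.49001994729042053, 0.39991679787635803), (0.07135982811450958, 0.13937972486019135), 64.0914077758789)
((0.6406224966049194, -0.011982012540102005), (0.08612944185733795, 0.09930774569511414), 14.882155418395996)
```

{"fn": "servo_tool", "kwargs": {
  "series": [
    [[0.01,0.013,0.02,0,0,0,0.1],[0.01,0.013,0.06,0,0,0,0.1],[0.01,0.013,0.1,0,0,0,0.1],[0.01,0.013,0.14,0,0,0,0.1],[0.01,0.013,0.165,0,0,0,0.1],[0.01,0.013,0.18,0,0,0,0.1],[0.01,0.013,0.188,0,0,0,0.1],[0.01,0.013,0.193,0,0,0,0.1],[0.01,0.013,0.193,0,0,0,0.1],[0.01,0.013,0.193,0,0,0,0.1]]
  ]
}}

```text
time_s: 24.6
tool_pos: [0.4914, 0.3993, 0.0232]
tool_rot: [180.0, 0.0, 154.0]
force: [-0.0, 0.2, -7.1]
grip_width: 0.0321
grasp_force: 40.0
```

{"fn": "servo_tool", "kwargs": {
  "series": [
    [[0,0,0.002,0,0,0,0.1],[0,0,0.005,0,0,0,0.1],[0,0,0.007,0,0,0,0.1],[0,0,0.007,0,0,0,0.1],[0,0,0.007,0,0,0,0.1]]
  ]
}}

```text
time_s: 25.02
tool_pos: [0.4912, 0.3989, 0.0206]
tool_rot: [-180.0, 0.0, 154.0]
force: [-0.4, 0.4, -8.2]
grip_width: 0.0318
grasp_force: 40.0
```

{"fn": "servo_tool", "kwargs": {
  "series": [
    [[0,0,0.003,0,0,0,0.1],[0,0,0.006,0,0,0,0.1],[0,0,0.009,0,0,0,0.1],[0,0,0.009,0,0,0,0.1],[0,0,0.009,0,0,0,0.1]]
  ]
}}

```text
time_s: 25.43
tool_pos: [0.4912, 0.3989, 0.0181]
tool_rot: [-180.0, 0.0, 154.0]
force: [-0.9, -2.1, -5.7]
grip_width: 0.0315
grasp_force: 40.0
```

{"fn": "servo_tool", "kwargs": {
  "series": [
    [[0,0,0.002,0,0,0,0.1],[0,0,0.002,0,0,0,0.1],[0,0,0.002,0,0,0,0.45],[0,0,0.002,0,0,0,0.5],[0,0,0,0,0,0,0.55],[0,0,0,0,0,0,0.6],[0,0,-0.03,0,0,0,0.7],[0,0,-0.13,0,0,0,0.9],[0,0,-0.25,0,0,0,1],[0,0,-0.35,0,0,0,1],[0,0,-0.35,0,0,0,1],[0,0,-0.35,0,0,0,1]]
  ]
}}

```text
time_s: 26.43
tool_pos: [0.4922, 0.4004, 0.1259]
tool_rot: [179.8, 0.1, 154.0]
force: [-0.1, 0.0, 0.3]
grip_width: 0.0831
grasp_force: 0.0
```

```bash
python3 mv.py .484,.1114,.1,170 .484,.1114,.1,80
```

```text
t 26.43 [0.4922 0.4004 0.1259] [1.798e+02 1.000e-01 1.540e+02] q7 3.0 grip 0.0831 0.0
(0.484, 0.1114, 0.1, 170.0) -> [-0.398  -0.8779  0.0834] [ 0.0013  0.001  -0.0891] rows>=7.0
(0.484, 0.1114, 0.1, 80.0) -> [-0.398  -0.8779  0.0834] [ 1.700e-03 -2.000e-04  4.109e-01] rows>=10.3
```

{"fn": "servo_tool", "kwargs": {
  "series": [
    [[-0.03,-0.06,0,0,0,0.035,1],[-0.07,-0.15,0,0,0,0.073,1],[-0.11,-0.25,0,0,0,0.11,1],[-0.16,-0.35,0,0,0,0.15,1],[-0.2,-0.45,0,0,0,0.187,1],[-0.25,-0.55,0,0,0,0.225,1],[-0.3,-0.66,0,0,0,0.262,1],[-0.35,-0.77,0,0,0,0.3,1],[-0.385,-0.85,0.02,0,0,0.337,1],[-0.397,-0.876,0.05,0,0,0.373,1],[-0.397,-0.876,0.08,0,0,0.405,1],[-0.397,-0.876,0.083,0,0,0.411,1]]
  ]
}}

```text
time_s: 27.43
tool_pos: [0.4812, 0.1086, 0.0959]
tool_rot: [-179.8, 0.1, 79.7]
force: [-0.7, 0.0, -0.3]
grip_width: 0.0869
grasp_force: 0.0
```

{"fn": "servo_tool", "kwargs": {
  "series": [
    [[0,0,0,0,0,0,1],[0,0,0,0,0,0,1]]
  ]
}}

```text
time_s: 27.6
tool_pos: [0.4826, 0.1113, 0.098]
tool_rot: [-180.0, -0.0, 80.2]
force: [0.7, 0.4, -0.4]
grip_width: 0.0872
grasp_force: 0.0
```

```bash
python3 mv.py .484,.1114,.0115,80
```

```text
t 27.6 [0.4826 0.1113 0.098 ] [-180.    -0.    80.2] q7 -33.0 grip 0.0872 0.0
(0.484, 0.1114, 0.0115, 80.0) -> [0.001  0.0048 0.2883] [-0.0002 -0.0001  0.0011] rows>=2.1
```

{"fn": "servo_tool", "kwargs": {
  "series": [
    [[0,0.003,0.07,0,0,0.001,1],[0,0.003,0.15,0,0,0.001,1],[0,0.003,0.22,0,0,0.001,1],[0,0.003,0.265,0,0,0.001,0.95],[0,0.003,0.285,0,0,0.001,0.9],[0,0.003,0.287,0,0,0.001,0.85],[0,0.003,0.287,0,0,0.001,0.8],[0,0.003,0.287,0,0,0.001,0.75],[0,0.003,0.287,0,0,0.001,0.7],[0,0.003,0.287,0,0,0.001,0.65],[0,0.003,0.287,0,0,0.001,0.6],[0,0.003,0.287,0,0,0.001,0.5]]
  ],
  "grip_force": 20
}}

```text
time_s: 28.6
tool_pos: [0.4828, 0.1105, 0.0123]
tool_rot: [-179.9, 0.0, 79.8]
force: [-4.5, 1.2, 4.9]
grip_width: 0.0534
grasp_force: 20.0
```

{"fn": "servo_tool", "kwargs": {
  "series": [
    [[0,0,0,0,0,0,0.3],[0,0,0,0,0,0,0.3],[0,0,0,0,0,0,0.3],[0,0,0,0,0,0,0.3],[0,0,0,0,0,0,0.3]]
  ],
  "grip_force": 40
}}

```text
time_s: 29.02
tool_pos: [0.4828, 0.1105, 0.0123]
tool_rot: [-179.9, 0.1, 79.8]
force: [-3.5, 0.3, 6.5]
grip_width: 0.0539
grasp_force: 40.0
```

```bash
python3 mv.py .640,-.0155,.08,104.9
```

```text
t 29.02 [0.4828 0.1105 0.0123] [-1.799e+02  1.000e-01  7.980e+01] q7 -39.0 grip 0.0539 39.97172734234482
(0.64, -0.0155, 0.08, 104.9) -> [-0.3209  0.5896 -0.2264] [-0.0006  0.0002 -0.1394] rows>=5.1
```

{"fn": "servo_tool", "kwargs": {
  "series": [
    [[0,0,-0.04,0,0,0,0.3],[0,0,-0.12,0,0,0,0.3],[-0.02,0.03,-0.2,0,0,0,0.3],[-0.06,0.1,-0.24,0,0,-0.02,0.3],[-0.1,0.18,-0.24,0,0,-0.04,0.3],[-0.15,0.27,-0.24,0,0,-0.06,0.3],[-0.2,0.36,-0.24,0,0,-0.08,0.3],[-0.25,0.45,-0.24,0,0,-0.1,0.3],[-0.29,0.53,-0.24,0,0,-0.12,0.3],[-0.315,0.58,-0.23,0,0,-0.139,0.3],[-0.321,0.59,-0.227,0,0,-0.139,0.3],[-0.321,0.59,-0.227,0,0,-0.139,0.3]]
  ]
}}

```text
time_s: 30.02
tool_pos: [0.6406, -0.0178, 0.0787]
tool_rot: [-179.9, -0.1, 104.6]
force: [-0.1, 0.2, -6.8]
grip_width: 0.0539
grasp_force: 40.0
```

{"fn": "servo_tool", "kwargs": {
  "series": [
    [[0,0,0,0,0,0,0.3],[0,0,0,0,0,0,0.3]]
  ]
}}

```text
time_s: 30.18
tool_pos: [0.6397, -0.0144, 0.0799]
tool_rot: [-179.9, -0.0, 104.9]
force: [0.7, 0.5, -5.9]
grip_width: 0.0539
grasp_force: 40.0
```

```bash
python3 mv.py .64,-.0155,.0205,104.9
```

```text
t 30.18 [ 0.6397 -0.0144  0.0799] [-179.9   -0.   104.9] q7 -2.0 grip 0.0539 39.9764572782442
(0.64, -0.0155, 0.0205, 104.9) -> [-0.0041  0.0003  0.1979] [-0.0004 -0.0003 -0.    ] rows>=1.4
```

{"fn": "servo_tool", "kwargs": {
  "series": [
    [[-0.002,0,0.04,0,0,0,0.3],[-0.002,0,0.08,0,0,0,0.3],[-0.002,0,0.12,0,0,0,0.3],[-0.002,0,0.15,0,0,0,0.3],[-0.002,0,0.17,0,0,0,0.3],[-0.002,0,0.182,0,0,0,0.3],[-0.002,0,0.19,0,0,0,0.3],[-0.002,0,0.197,0,0,0,0.3],[-0.002,0,0.197,0,0,0,0.3],[-0.002,0,0.197,0,0,0,0.3]]
  ]
}}

```text
time_s: 31.02
tool_pos: [0.6414, -0.0163, 0.0213]
tool_rot: [180.0, 0.0, 104.8]
force: [-0.1, -0.4, -5.9]
grip_width: 0.0537
grasp_force: 40.0
```

{"fn": "servo_tool", "kwargs": {
  "series": [
    [[0,0,0.002,0,0,0,0.3],[0,0,0.005,0,0,0,0.3],[0,0,0.007,0,0,0,0.3],[0,0,0.007,0,0,0,0.3],[0,0,0.007,0,0,0,0.3]]
  ]
}}

```text
time_s: 31.43
tool_pos: [0.641, -0.0164, 0.0188]
tool_rot: [-180.0, 0.0, 104.8]
force: [0.2, 0.2, -5.5]
grip_width: 0.0539
grasp_force: 40.0
```

{"fn": "servo_tool", "kwargs": {
  "series": [
    [[0,0,0.002,0,0,0,0.3],[0,0,0.0035,0,0,0,0.3],[0,0,0.0035,0,0,0,0.3],[0,0,0.0035,0,0,0,0.3]]
  ]
}}

```text
time_s: 31.77
tool_pos: [0.6411, -0.0163, 0.0184]
tool_rot: [180.0, 0.0, 104.8]
force: [-1.7, 0.1, -0.1]
grip_width: 0.0537
grasp_force: 40.0
```

{"fn": "servo_tool", "kwargs": {
  "series": [
    [[0,0,0,0,0,0,0.7],[0,0,0,0,0,0,0.75],[0,0,0,0,0,0,0.8],[0,0,0,0,0,0,0.85],[0,0,-0.03,0,0,0,0.9],[0,0,-0.1,0,0,0,1],[0,0,-0.22,0,0,0,1],[0,0,-0.34,0,0,0,1],[0,0,-0.46,0,0,0,1],[0,0,-0.5,0,0,0,1]]
  ]
}}

```text
time_s: 32.6
tool_pos: [0.644, -0.0154, 0.1748]
tool_rot: [179.5, 0.2, 104.8]
force: [0.8, 0.1, 0.0]
grip_width: 0.0872
grasp_force: 0.0
```

{"fn": "servo_tool", "kwargs": {
  "series": [
    [[-0.05,0,-0.1,0,0,0,1],[-0.15,0.1,-0.2,0,0,0,1],[-0.25,0.2,-0.3,0,0,0,1],[-0.35,0.3,-0.3,0,0,0,1],[-0.45,0.4,-0.3,0,0,0,1],[-0.55,0.5,-0.3,0,0,0,1],[-0.65,0.6,-0.3,0,0,0,1],[-0.75,0.7,-0.3,0,0,0,1],[-0.8,0.8,-0.3,0,0,0,1],[-0.9,0.85,-0.3,0,0,0,1],[-0.9,0.85,-0.3,0,0,0,1],[-0.9,0.85,-0.3,0,0,0,1]]
  ]
}}

```text
time_s: 33.6
tool_pos: [0.9055, -0.1652, 0.2495]
tool_rot: [177.1, -1.6, 106.3]
force: [3.5, 2.6, 30.1]
grip_width: 0.0868
grasp_force: 0.0
```

```bash
python3 - <<'E'
from cell import eyes
from h import *
c=eyes.read_camera("top");P=cloud(c);cv2.imwrite("pics/t3.png",c["frame"][...,::-1])
for n,x,y,z in(("bar",.49,.397,.044),("sq",.64,-.016,.044),("hex",.633,.202,.042),("col",.597,-.185,.042),("pun",.51,-.373,.056)):
    m=(abs(P[...,0]-x)<.08)&(abs(P[...,1]-y)<.08)&(abs(P[...,2]-z)<.006); Q=P[m]
    if len(Q): print(n,len(Q),Q[:,2].mean().round(4),cv2.minAreaRect(Q[:,:2].astype(np.float32)))
E
```

```text
bar 465 0.0435 ((0.4902641177177429, 0.39966028928756714), (0.03330839425325394, 0.09928462654352188), 64.31739044189453)
sq 421 0.0438 ((0.6418160796165466, -0.01506337895989418), (0.05501801148056984, 0.05418499931693077), 14.74110221862793)
hex 275 0.0417 ((0.6315788626670837, 0.20232732594013214), (0.04606051370501518, 0.04177781939506531), 14.788552284240723)
pun 83 0.0552 ((0.5104187726974487, -0.3731986880302429), (0.02141653560101986, 0.021691344678401947), 0.3566952049732208)
```

View pics/t3.png

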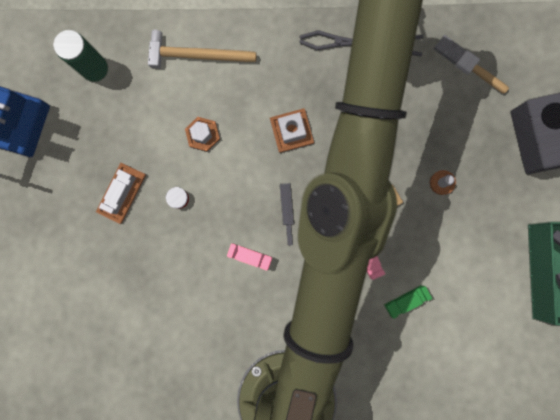

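Four tools sit well in their trays; my retreat went outward to the edge of reach and the arm hides the post. I pull back to view the collar.

{"fn": "servo_tool", "kwargs": {
  "series": [
    [[0,-0.05,0,0,0,0,1],[0,-0.12,0,0,0,0,1],[0,-0.2,0,0,0,0,1],[0.05,-0.28,0,0,0,0,1],[0.1,-0.36,0,0,0,0,1],[0.2,-0.44,0,0,0,0,1],[0.3,-0.52,0,0,0,0,1],[0.4,-0.6,0,0,0,0,1],[0.5,-0.7,0,0,0,0,1],[0.6,-0.7,0,0,0,0,1],[0.7,-0.7,0,0,0,0,1],[0.7,-0.7,0,0,0,0,1]]
  ]
}}

```text
time_s: 34.65
tool_pos: [0.6423, -0.0323, 0.2396]
tool_rot: [178.5, 0.8, 105.1]
force: [-0.5, 1.9, 0.1]
grip_width: 0.0868
grasp_force: 0.0
```

{"fn": "servo_tool", "kwargs": {
  "series": [
    [[0.1,0,0,0,0,0,1],[0.2,0,0,0,0,0,1],[0.2,0,0,0,0,0,1],[0.2,0,0,0,0,0,1],[0.2,0,0,0,0,0,1],[0.2,0,0,0,0,0,1]]
  ]
}}

```text
time_s: 35.15
tool_pos: [0.6299, 0.0174, 0.2376]
tool_rot: [178.5, 0.9, 104.6]
force: [0.4, -1.1, 0.5]
grip_width: 0.0872
grasp_force: 0.0
```

```bash
python3 - <<'E'
from cell import eyes
from h import *
c=eyes.read_camera("top");P=cloud(c);cv2.imwrite("pics/t4.png",c["frame"][...,::-1])
for n,x,y,z in(("bar",.49,.397,.044),("sq",.64,-.016,.044),("hex",.633,.202,.042),("col",.597,-.185,.042),("pun",.51,-.373,.056)):
    m=(abs(P[...,0]-x)<.05)&(abs(P[...,1]-y)<.05)&(abs(P[...,2]-z)<.006); Q=P[m]
    if len(Q): print(n,len(Q),Q[:,2].mean().round(4),cv2.minAreaRect(Q[:,:2].astype(np.float32)))
E
```

```text
bar 461 0.0436 ((0.4901549816131592, 0.39990487694740295), (0.034485746175050735, 0.09926512837409973), 63.53554916381836)
hex 279 0.0417 ((0.6324893832206726, 0.20256449282169342), (0.04269976541399956, 0.045317068696022034), 45.6279411315918)
col 267 0.0414 ((0.5976809859275818, -0.18525399267673492), (0.04734766483306885, 0.04794993996620178), 88.3239974975586)
pun 83 0.055 ((0.5103070735931396, -0.37328773736953735), (0.022065939381718636, 0.021072441712021828), 85.73297882080078)
```

View pics/t4.png

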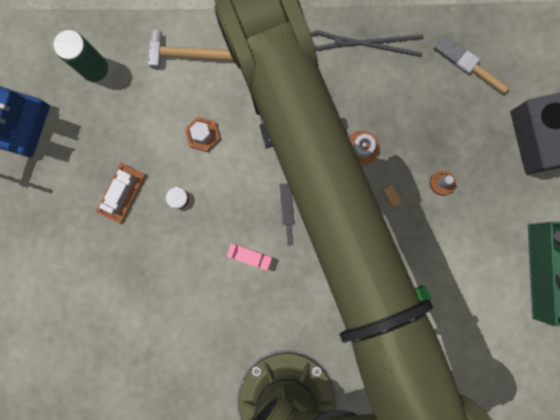

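The collar is on the post (364,147), and every tool rests at the right height and centre. The gripper is clear at z = 0.24.

```bash
python3 -c "
from cell import env;print(env.sign_off())"
```

```text
the job is handed in; nothing more can be done
None
```

I handed the job in at about 35 s of the 136 s. By the last camera checks, all five tools stood upright in their own places, each within about 4 mm of centre and at the right height. The hand-in returned no verdict.

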